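Fit the test-fixture cover over its locating pin and hold it pressed

ROBOT

A 6-joint arm with a two-finger parallel gripper is mounted at the origin on the work surface. World frame = base frame: x ahead of the robot, y to its left, z up, the work surface at z = 0. Lengths are in m, angles in degrees, forces in N, time in s.
With the tool pointing down it reaches from about 0.375 to 0.9 m from the base axis. Payload 3.1 kg.
Tool frame: the origin (TCP) lies at the very end of the fingers, on their centre line; the grasp point (between the pads) lies bot.grip_point_offset behind it (bot.grip_point_offset is the distance from the TCP to the grasp point, in m); z points along the fingers, y is the line along which they close (so a half turn about z gives the same grasp; the last joint's range is limited). The gripper opens to 87 mm and grips with 3 to 60 N. Pads are 19 mm wide; open, the fingers measure 117 mm over their backs; the gripper's body (75 mm by 190 mm) begins 51 mm behind the grasp point.
Start: joints at [58.298, 30.224, 82.088, -0, 67.689, -10.227], TCP at [0.229, 0.582, 0.223] pointing down, gripper open.
Joint ranges: [-176.69, 176.69], [-43.24, 126.21], [12.49, 139.97], [-82, 262], [0, 151.66], [-163.58, 163.58]. Speed limits (degrees/s): [159.86, 159.86, 180, 180, 180, 180].

INTERFACE

Orientations are given as a 3x3 rotation matrix whose columns are the frame's x, y, z axes.
In Python, from rig import bot, viewer, ticket gives the robot as it stands.
- The arm moves only by the tool servo_tool, never from a script. Its argument "targets" is a list of rows, each an object with "offset": the shift along the tool's x, y, z in m, a list of three; "dr": the turn, a rotation vector about the tool's x, y, z in degrees, a list of three. In form: [{"offset": [x, y, z], "dr": [ax, ay, az]}, ...]. A call has 1 to 20 rows; each row is the pose to reach, as a shift and turn from the pose commanded when the call began, along the tool's axes at that moment; what a row does not reach only later rows make up. A row lasts 1/12 s, in which the tool goes at most 41.7 mm and 7.16 degrees, less where a joint would pass 70% of its speed; a pose out of reach is approached as far as the arm can. A call with a gripper value outside its range is refused whole. "gripper" is the gripper command: -1 is fully open, 1 is shut, values between are in proportion, set as the call begins (left out, the last holds). The fingers move at their own pace and stop on an object; the grip force is fixed at half the most. Time passes only in rows, so rows that repeat a pose let the fingers close. It gives the time, the measured TCP pose, the force, the opening and the grip force at its end, in the units of the state.
- bot.read_state(): the state, without advancing time (a new reading comes with each control period).
- viewer.capture(name): name is "side" or "top"; returns a dict with "color" (480x640x3 uint8, red, green, blue), "camera_matrix" (3x3 intrinsics, pixels), "k1" (the pictures are not rectified: a ray, as slopes to the right and down, at radius r is drawn at 1 + k1 r^2 times it, then the intrinsics apply), "R" (3x3) and "t" (3): a world point X has camera coordinates R X + t. Camera axes: x right, y down, z forward; pixel columns grow to the right and rows downward; lengths in m; the calibration is good to about 2 mm. A picture is of the moment at which its call begins. There is no depth.
- ticket.hand_in(): hands the job in; it is judged then, once.
The state is a dict: "time_s": time; "joint_positions": joint angles; "qvel": joint speeds; "tau": joint torques, N m; "position": TCP position; "tcp_rot": TCP orientation; "force": force on the tool from outside, world axes, zero at the start; "moment": the same for the moment, N m; "opening": opening from 0.0 (shut) to 1.0 (fully open); "grasp_force": force on a finger pad.
Only numpy, scipy, OpenCV 4.12 (cv2) and the standard library are available. Lean on these libraries where they do the work, as an engineer would, in place of code of your own. Each camera call takes 0.05 s, during which the arm holds its last target. There are 200 camera calls.

TASK

Pick the black cover off the bench by its bar grip and fit it to the board test fixture: tuck its edge under the fixture's steel lip and, keeping the cover square to the fixture, slide it over the locating pin hidden beneath it until it drops on. Then press it down as far as it goes, so that the sprung board carrier is fully down on the test probes, and finish while still holding it pressed, without letting go of the grip. Leave the jar, the tape roll and the dish where they are.

Things in the scene. Friction and masses are not known exactly. Their poses are not given: they have to be found in the camera images.
- cover: Loose black cover, 0.24 to 0.39 kg, lying flat on the bench at the start. Origin at the centre of its underside, z up. Plate 110 (x) x 90 (y) x 10 mm; on its middle a hub 40 x 40 mm whose top is 22 mm above the underside. Hidden in the centre of the underside: a round blind hole, 13.5 mm across, 18 mm deep, sharp-edged (the pin has the taper). Identical after a half turn about z.
- cover_grip (a point): Middle of the cover's aluminium bar grip, 38 mm above the underside's centre; axes as the cover's. Bar 50 long (x) x 14 wide (y), from 22 to 54 mm above the underside, standing on the hub. Take it across the 14 mm, fingertips kept above the hub, firmly (about 40 N).
- fixture: Test fixture fixed to the bench, left or right of the cover. Origin: centre of the underside of its aluminium base, 160 (x) x 120 (y) x 20 mm. Its x axis points to its lip, roughly away from the robot. Cover in place: origin above the fixture's, long side along the fixture's x (either way round); underside 40 mm above the bench on the raised carrier, 34 mm pressed fully down.
- pin_tip (a point): Centre of the top of the upright steel locating pin, 48 mm above the bench, straight above the fixture's origin; axes as the fixture's. Pin 10 mm across, its last 2.5 mm tapered to 7 mm; it stands 8 mm proud of the raised carrier, so a cover slid over it rides on its top with the underside at 48 mm until the hole comes over it.
- lip_edge (a point): Middle of the lip's lower edge: 43 mm from the pin axis along fixture x, 66 mm above the bench. Lip 60 wide (y), 6 thick, 16 mm out from an upright wall (face 59 mm from the pin axis: stops the cover 4 mm past its place). A seated cover reaches 12 mm under it: lower it some 20 mm short, on the robot side, onto the pin top, then slide along +x. Riding on the pin it has 8 mm to spare below the lip.
- carrier (a joint): Downward travel of the sprung grey carrier (104 x 84 mm, two circuit boards in it, top 40 mm above the bench when up): 0 = up, 0.006 m = on its stop. The spring lifts it with about 6 N when up, 13 N when down. The cover's weight alone does not move it; with the cover on, 8 to 12 N of push bring it to the stop.
- jar: Bystander: white jar, 48 mm across, 62 mm high, origin at the centre of its underside. Leave it alone.
- tape: Bystander: paper-coloured tape roll lying flat, 84 mm across, 24 mm high, origin at the centre of its underside. Leave it alone.
- dish: Bystander: small white bowl, 72 mm across, 30 mm high, origin at the centre of its underside. Leave it alone.
Not all that is in view belongs to the job. Leave any yellow look-alike of the fixture alone. Of the things shaped like the cover, the black one is meant.

How it is judged:
By the outcome, as a careful person would: the job done as asked, in the order asked, and still so for the second after the job is handed in, while the arm keeps its last pose, push and grip.
It also fails if it takes over 38 s, if anything falls off the work surface, if the arm or the gripper's body presses on something with over 40 N, if the wrist force passes 120 N, or if a joint passes its speed limit or range.

## Working session

There is one attempt and no reset: what is moved stays moved. The work goes in short steps, Python scripts to look and compute and a tool call to move; the robot and the scene stay as the last step left them, time stands still between calls to the robot, and variables do not carry over. Pictures are saved under pics/ and viewed, at most 10 in all, crops included, and the job is handed in when it is done.

Besides the shell and the picture viewer there is one more tool, called by a JSON object that holds its "fn" and its "kwargs", one argument or row to a line. servo_tool: Moves the arm, as the interface text tells. Its arguments: {"type":"object","properties":{"targets":{"type":"array"},"gripper":{"type":"number"}},"required":["targets"]}

```bash
ls; mkdir -p pics; python3 - <<'E'
from rig import bot, viewer
import cv2, numpy as np, pickle
np.set_printoptions(precision=4,suppress=True)
for n in ("side","top"):
    c=viewer.capture(n); pickle.dump(c,open(f"pics/{n}0.pkl","wb"))
    cv2.imwrite(f"pics/{n}0.png",c["color"][:,:,::-1]); print(n,c["camera_matrix"],c["k1"],c["R"],c["t"])
s=bot.read_state(); print(s["time_s"],s["tcp_rot"],s["opening"],bot.grip_point_offset)
E
```

```text
pics
side [[443.2839   0.     322.7259]
 [  0.     443.2839 235.4101]
 [  0.       0.       1.    ]] 0.01995962366433833 [[-0.9495 -0.3139 -0.0002]
 [-0.2118  0.6411 -0.7377]
 [ 0.2317 -0.7003 -0.6752]] [0.5028 0.357  0.8245]
top [[509.7323   0.     313.1112]
 [  0.     509.7323 240.1704]
 [  0.       0.       1.    ]] -0.050656550139097374 [[ 0.0114 -0.9999 -0.0048]
 [-0.983  -0.0103 -0.1832]
 [ 0.1831  0.0068 -0.9831]] [-0.2751  0.6189  1.4943]
0.1 [[-0.9306  0.3661 -0.001 ]
 [ 0.3661  0.9306 -0.0017]
 [ 0.0003 -0.0019 -1.    ]] 1.0003378340074747 0.0187
```

View pics/top0.png

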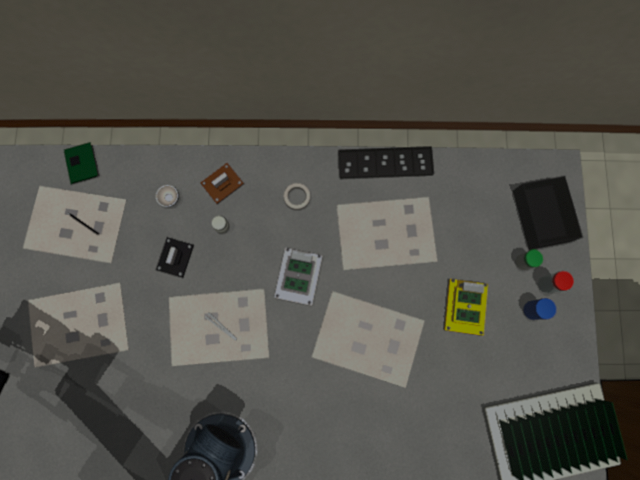

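View pics/side0.png

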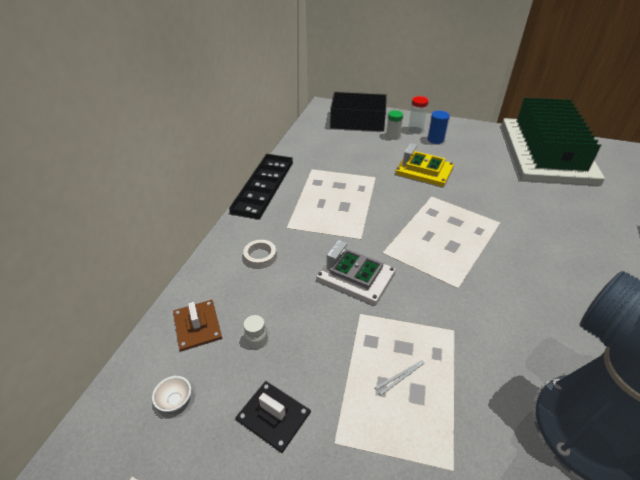

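Candidates for the cover, in top view: the black plate with bar at (175,257) and the brown look-alike at (222,182). The black box at (547,212) and the black tray at (385,163) are not the right shape. In the side view, black is at (273,413) and brown at (197,323). For the fixture, aluminium is at (299,275) and the yellow look-alike at (466,306). I choose the black plate and the aluminium fixture, and check both in a close crop.

```bash
cat > h.py <<'E'
import numpy as np, cv2, pickle
from scipy.optimize import least_squares
np.set_printoptions(precision=4,suppress=True)
def proj(c,X):
    X=np.atleast_2d(X)@c["R"].T+c["t"]; s=X[:,:2]/X[:,2:]
    s=s*(1+c["k1"]*(s**2).sum(1,keepdims=True)); K=c["camera_matrix"]
    return s*[K[0,0],K[1,1]]+K[:2,2]
def unproj(c,uv,z):
    d=(np.array(uv,float)-c["camera_matrix"][:2,2])/c["camera_matrix"][0,0]; s=d.copy()
    for _ in range(20): s=d/(1+c["k1"]*(s**2).sum())
    o=-c["R"].T@c["t"]; r=c["R"].T@np.r_[s,1]; return o+r*(z-o[2])/r[2]
def crop(img,x0,y0,w,h,k):
    return cv2.resize(img[y0:y0+h,x0:x0+w],None,fx=k,fy=k,interpolation=cv2.INTER_CUBIC)
E
python3 - <<'E'
from h import *
t=pickle.load(open("pics/top0.pkl","rb"));s=pickle.load(open("pics/side0.pkl","rb"))
for n,u in (("cover",(175,257)),("fix",(299,278)),("jar",(219,225)),("dish",(167,196)),("tape",(297,196)),("brown",(222,182))): print(n,unproj(t,u,0.02))
a=crop(t["color"],145,225,50,60,5);b=crop(t["color"],270,240,60,70,5)
c=crop(s["color"],230,375,86,80,4);d=crop(s["color"],312,235,90,70,4)
M=np.zeros((600,800,3),np.uint8)
def put(i,x,y): M[y:y+i.shape[0],x:x+i.shape[1]]=i
put(a,0,0);put(c[:300],0,300);put(b[:310],400,0);put(d,400,320)
cv2.imwrite("pics/m1.png",M[:,:,::-1])
E
```

```text
cover [0.5709 0.1611 0.02  ]
fix [ 0.5099 -0.226   0.02  ]
jar [0.674  0.0281 0.02  ]
dish [0.7669 0.199  0.02  ]
tape [ 0.7704 -0.2154  0.02  ]
brown [0.8145 0.025  0.02  ]
```

View pics/m1.png

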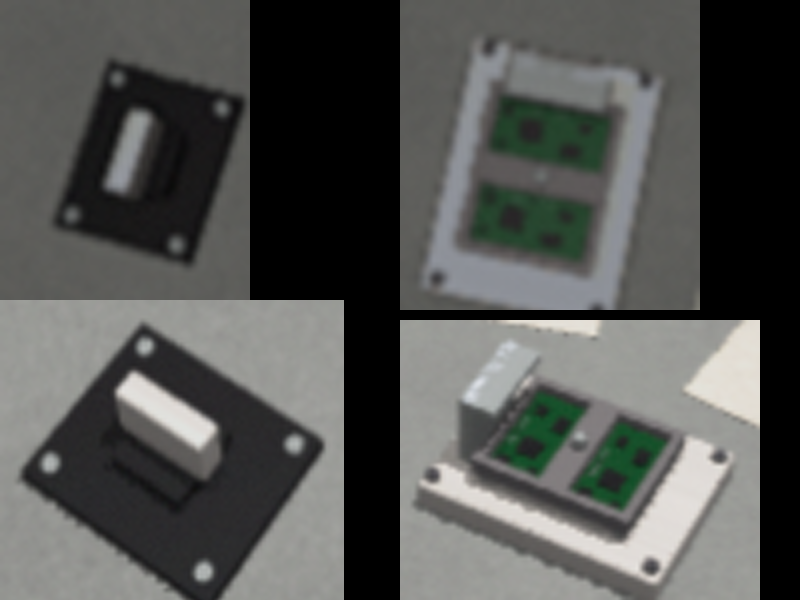

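The crop confirms it. The black cover has a bar along its long side, and the fixture is aluminium with the lip away from the robot and the pin tip at top pixel (298,275). Next I fit both poses.

```bash
cat >> h.py <<'E'
def W(p,L):
    x,y,a=p; L=np.array(L,float); c,s=np.cos(a),np.sin(a)
    return np.c_[x+c*L[:,0]-s*L[:,1], y+s*L[:,0]+c*L[:,1], L[:,2]]
def fit(obs,p0):
    # obs: list of (cam, uv Nx2, local Nx3)
    f=lambda p: np.concatenate([(proj(c,W(p,L))-uv).ravel() for c,uv,L in obs])
    r=least_squares(f,p0,loss="soft_l1"); return r.x,f(r.x).reshape(-1,2)
def cp(pts,x0,y0,k,ox,oy): 
    p=(np.array(pts,float)-[ox,oy]+.5)/k-.5; return p+[x0,y0]
E
python3 - <<'E'
from h import *
t=pickle.load(open("pics/top0.pkl","rb"));s=pickle.load(open("pics/side0.pkl","rb"))
X,Y=.055,.045
ct=cp([(108,60),(243,97),(193,265),(55,225)],145,225,5,0,0); Lt=[(X,Y,.01),(X,-Y,.01),(-X,-Y,.01),(-X,Y,.01)]
# side: bottom-left-ish corners
cs=cp([(143,323),(323,443),(22,475)],230,375,4,0,300)
p0=[.571,.161,-.28]
print("pred side", proj(s,W(p0,Lt)), cs)
ft=cp([(472,38),(662,78),(424,285),(541,176)],270,240,5,400,0); Lf=[(.08,.06,.02),(.08,-.06,.02),(-.08,.06,.02),(0,0,.048)]
fs=cp([(733,455),(655,578),(418,488),(578,436),(688,430),(628,525),(472,455)],312,235,4,400,320)
q0=[.51,-.226,-.2]
Lfs=[(-.08,-.06,.02),(-.08,.06,.02),(.08,.06,.02),(0,0,.048),(-.052,-.042,.04),(-.052,.042,.04),(.052,.042,.04)]
print("pred fs",proj(s,W(q0,Lfs))-fs)
for o,p in (([(t,ft,Lf)],q0),([(s,fs,Lfs)],q0),([(t,ft,Lf),(s,fs,Lfs)],q0)):
    p,r=fit(o,p); print("fix",p[:2],np.degrees(p[2]));print(r.T)
Ls=[]
P=proj(s,W(p0,Lt)); Ls=[Lt[np.argmin(np.linalg.norm(P-c,axis=1))] for c in cs]
for o in ([(t,ct,Lt)],[(s,cs,Ls)],[(t,ct,Lt),(s,cs,Ls)]):
    p,r=fit(o,p0); print("cov",p[:2],np.degrees(p[2]));print(r.T)
E
```

```text
pred side [[236.8637 415.0109]
 [267.7106 378.5248]
 [312.6567 408.5273]
 [283.2053 449.3055]] [[265.375 380.375]
 [310.375 410.375]
 [235.125 418.375]]
pred fs [[ 4.2141 -0.213 ]
 [ 3.5647  2.1127]
 [ 2.6145 -1.0346]
 [ 3.751   0.287 ]
 [ 2.8604  0.9103]
 [ 3.2119 -0.1479]
 [ 2.8911  1.0509]]
fix [ 0.5164 -0.2232] -10.63989409324061
[[ 0.3852  0.2667 -0.7747  0.0037]
 [-0.1885 -0.746   1.0296  0.0372]]
fix [ 0.518  -0.2247] -10.954541880399635
[[ 0.8352  0.3839 -0.6147  0.4131 -0.5255 -0.041  -0.3868]
 [-0.841   1.5628 -1.1497 -0.0886  0.3682 -0.6299  0.8467]]
fix [ 0.5176 -0.2238] -10.694564702901795
[[ 0.6366  0.5066 -0.5665  0.2318  0.8775  0.6397 -0.5518  0.4796 -0.4766
   0.1538 -0.3148]
 [-0.5789 -1.1029  0.616  -0.3546 -0.7019  1.8144 -0.731   0.1877  0.5521
  -0.3653  1.2183]]
cov [0.5728 0.1655] -14.290266753488858
[[ 0.1491  0.1732 -0.3237 -0.0064]
 [-0.0297 -0.2122 -0.1441  0.4079]]
cov [0.5726 0.1664] -15.053185495994654
[[-0.0944  0.4958 -0.3734]
 [ 0.4338 -0.1184 -0.299 ]]
cov [0.5726 0.166 ] -14.76936774123632
[[ 0.1488  0.1005 -0.6774 -0.2836 -0.2121  0.5249 -0.3114]
 [-0.0537 -0.0088 -0.0137  0.3063  0.3214 -0.478  -0.2987]]
```

```bash
cat >> h.py <<'E'
def off(s,xyz,yaw):
    "offset and dr (tool axes) from measured state s to world xyz, tool x pointing along yaw+180deg, straight down"
    from scipy.spatial.transform import Rotation as Ro
    R=np.array(s["tcp_rot"]); a=np.radians(yaw+180); c,n=np.cos(a),np.sin(a)
    T=np.array([[c,n,0],[n,-c,0],[0,0,-1.]])
    print("pos",np.array(s["position"]),"offset",R.T@(np.array(xyz)-s["position"]),"dr",Ro.from_matrix(R.T@T).as_rotvec(degrees=True))
E
python3 -c "
from h import *; from rig import bot
s=bot.read_state(); off(s,[.5726,.166,.13],-14.6)"
```

```text
pos [0.2284 0.5811 0.2217] offset [-0.4723 -0.2601  0.092 ] dr [-0.1103 -0.0253 -6.8729]
```

{"fn": "servo_tool", "kwargs": {
  "targets": [
    {"offset":[-0.03,-0.015,0.005],"dr":[-0.1,0,-0.5]},
    {"offset":[-0.06,-0.03,0.01],"dr":[-0.1,0,-1]},
    {"offset":[-0.09,-0.05,0.018],"dr":[-0.1,0,-1.5]},
    {"offset":[-0.12,-0.066,0.023],"dr":[-0.1,0,-2]},
    {"offset":[-0.15,-0.083,0.029],"dr":[-0.1,0,-2.5]},
    {"offset":[-0.18,-0.1,0.035],"dr":[-0.1,0,-3]},
    {"offset":[-0.21,-0.116,0.041],"dr":[-0.1,0,-3.5]},
    {"offset":[-0.24,-0.132,0.047],"dr":[-0.1,0,-4]},
    {"offset":[-0.27,-0.149,0.053],"dr":[-0.1,0,-4.5]},
    {"offset":[-0.3,-0.165,0.058],"dr":[-0.1,0,-5]},
    {"offset":[-0.33,-0.182,0.064],"dr":[-0.1,0,-5.5]},
    {"offset":[-0.36,-0.198,0.07],"dr":[-0.1,0,-6]},
    {"offset":[-0.39,-0.215,0.076],"dr":[-0.1,0,-6.3]},
    {"offset":[-0.42,-0.231,0.082],"dr":[-0.1,0,-6.6]},
    {"offset":[-0.445,-0.245,0.087],"dr":[-0.1,0,-6.9]},
    {"offset":[-0.465,-0.256,0.091],"dr":[-0.1,0,-6.9]},
    {"offset":[-0.472,-0.26,0.092],"dr":[-0.1,0,-6.9]},
    {"offset":[-0.472,-0.26,0.092],"dr":[-0.1,0,-6.9]}
  ]
}}

```text
time_s: 1.6
position: [0.5738, 0.1653, 0.1299]
tcp_rot: [[-0.967, 0.255, 0.0], [0.255, 0.967, 0.002], [0.0, 0.002, -1.0]]
force: [-0.4, -0.6, -0.3]
opening: 0.997
grasp_force: 0.0
```

```bash
python3 -c "
from h import *; from rig import bot
s=bot.read_state(); print(s['time_s'],s['force'],s['joint_positions']); off(s,[.5726,.166,.027],-14.6)"
```

```text
1.6 [-0.3636 -0.5818 -0.2877] [  5.3088  34.8025  91.0031   0.1081  54.183  -70.0046]
pos [0.5738 0.1653 0.1299] offset [0.0013 0.0003 0.1029] dr [ 0.0863 -0.0192 -0.1499]
```

{"fn": "servo_tool", "kwargs": {
  "targets": [
    {"offset":[0.001,0,0.015],"dr":[0,0,0]},
    {"offset":[0.001,0,0.03],"dr":[0,0,0]},
    {"offset":[0.001,0,0.045],"dr":[0,0,0]},
    {"offset":[0.001,0,0.06],"dr":[0,0,0]},
    {"offset":[0.001,0,0.075],"dr":[0,0,0]},
    {"offset":[0.001,0,0.087],"dr":[0,0,0]},
    {"offset":[0.001,0,0.096],"dr":[0,0,0]},
    {"offset":[0.001,0,0.101],"dr":[0,0,0]},
    {"offset":[0.001,0,0.103],"dr":[0,0,0]},
    {"offset":[0.001,0,0.103],"dr":[0,0,0]}
  ]
}}

```text
time_s: 2.43
position: [0.5717, 0.1676, 0.0274]
tcp_rot: [[-0.968, 0.251, 0.0], [0.251, 0.968, 0.002], [0.0, 0.002, -1.0]]
force: [-0.2, -0.1, 1.0]
opening: 1.002
grasp_force: 0.0
```

{"fn": "servo_tool", "kwargs": {
  "targets": [
    {"offset":[0,0,0],"dr":[0,0,0]},
    {"offset":[0,0,0],"dr":[0,0,0]},
    {"offset":[0,0,0],"dr":[0,0,0]},
    {"offset":[0,0,0],"dr":[0,0,0]},
    {"offset":[0,0,0],"dr":[0,0,0]},
    {"offset":[0,0,0],"dr":[0,0,0]},
    {"offset":[0,0,0],"dr":[0,0,0]},
    {"offset":[0,0,0],"dr":[0,0,0]},
    {"offset":[0,0,0],"dr":[0,0,0]},
    {"offset":[0,0,0],"dr":[0,0,0]},
    {"offset":[0,0,0],"dr":[0,0,0]},
    {"offset":[0,0,0],"dr":[0,0,0]}
  ],
  "gripper": 1
}}

```text
time_s: 3.43
position: [0.5718, 0.1672, 0.0275]
tcp_rot: [[-0.968, 0.252, 0.0], [0.252, 0.968, 0.001], [0.0, 0.002, -1.0]]
force: [-0.1, -0.4, 0.5]
opening: 0.17
grasp_force: 0.6
```

{"fn": "servo_tool", "kwargs": {
  "targets": [
    {"offset":[0,0,0],"dr":[0,0,0]},
    {"offset":[0,0,0],"dr":[0,0,0]},
    {"offset":[0,0,0],"dr":[0,0,0]},
    {"offset":[0,0,0],"dr":[0,0,0]}
  ],
  "gripper": 1
}}

```text
time_s: 3.77
position: [0.5718, 0.1671, 0.0275]
tcp_rot: [[-0.968, 0.252, 0.0], [0.252, 0.968, 0.001], [0.0, 0.001, -1.0]]
force: [-0.7, -0.5, -0.4]
opening: 0.161
grasp_force: 30.0
```

{"fn": "servo_tool", "kwargs": {
  "targets": [
    {"offset":[0,0,-0.006],"dr":[0,0,0]},
    {"offset":[0,0,-0.016],"dr":[0,0,0]},
    {"offset":[0,0,-0.03],"dr":[0,0,0]},
    {"offset":[0,0,-0.045],"dr":[0,0,0]},
    {"offset":[0,0,-0.06],"dr":[0,0,0]},
    {"offset":[0,0,-0.075],"dr":[0,0,0]},
    {"offset":[0,0,-0.088],"dr":[0,0,0]},
    {"offset":[0,0,-0.096],"dr":[0,0,0]},
    {"offset":[0,0,-0.1],"dr":[0,0,0]},
    {"offset":[0,0,-0.1],"dr":[0,0,0]}
  ]
}}

```text
time_s: 4.6
position: [0.5723, 0.1673, 0.1287]
tcp_rot: [[-0.968, 0.252, 0.002], [0.252, 0.968, 0.002], [-0.002, 0.003, -1.0]]
force: [0.2, -0.1, -2.2]
opening: 0.162
grasp_force: 30.0
```

```bash
python3 -c "
from h import *; from rig import bot
s=bot.read_state(); print(s['time_s'],s['force'],s['grasp_force'],s['opening']); off(s,[.4925,-.219,.127],-10.7)"
```

```text
4.6 [ 0.1695 -0.1291 -2.2383] 29.983849958516657 0.16179008877058607
pos [0.5723 0.1673 0.1287] offset [-0.02   -0.3939  0.0007] dr [ 0.1409  0.1126 -3.8722]
```

{"fn": "servo_tool", "kwargs": {
  "targets": [
    {"offset":[0,-0.008,0],"dr":[0,0,-0.2]},
    {"offset":[-0.001,-0.025,0],"dr":[0,0,-0.4]},
    {"offset":[-0.002,-0.05,0],"dr":[0,0,-0.6]},
    {"offset":[-0.004,-0.075,0],"dr":[0,0,-0.8]},
    {"offset":[-0.005,-0.1,0],"dr":[0,0,-1]},
    {"offset":[-0.006,-0.125,0],"dr":[0,0,-1.3]},
    {"offset":[-0.008,-0.15,0],"dr":[0,0,-1.6]},
    {"offset":[-0.009,-0.175,0],"dr":[0,0,-1.9]},
    {"offset":[-0.01,-0.2,0],"dr":[0,0,-2.2]},
    {"offset":[-0.011,-0.225,0],"dr":[0.1,0.1,-2.5]},
    {"offset":[-0.013,-0.25,0],"dr":[0.1,0.1,-2.8]},
    {"offset":[-0.014,-0.275,0],"dr":[0.1,0.1,-3.1]},
    {"offset":[-0.015,-0.3,0],"dr":[0.1,0.1,-3.3]},
    {"offset":[-0.017,-0.325,0],"dr":[0.1,0.1,-3.5]},
    {"offset":[-0.018,-0.35,0],"dr":[0.1,0.1,-3.7]},
    {"offset":[-0.019,-0.372,0],"dr":[0.1,0.1,-3.9]},
    {"offset":[-0.02,-0.387,0],"dr":[0.1,0.1,-3.9]},
    {"offset":[-0.02,-0.393,0],"dr":[0.1,0.1,-3.9]},
    {"offset":[-0.02,-0.394,0],"dr":[0.1,0.1,-3.9]},
    {"offset":[-0.02,-0.394,0],"dr":[0.1,0.1,-3.9]}
  ]
}}

```text
time_s: 6.27
position: [0.4913, -0.2188, 0.1263]
tcp_rot: [[-0.983, 0.186, -0.003], [0.186, 0.983, 0.002], [0.003, 0.001, -1.0]]
force: [-0.3, -0.6, -3.1]
opening: 0.16
grasp_force: 30.0
```

```bash
python3 - <<'E'
from h import *; from rig import bot,viewer
c={n:viewer.capture(n) for n in("top","side")}; pickle.dump(c,open("pics/hover.pkl","wb"))
s=bot.read_state(); print(s['time_s'],s['force'],s['moment'],s['joint_positions']); off(s,[.4925,-.219,.127],-10.7)
p=s["position"]
for n in c: print(n,proj(c[n],[[p[0],p[1],p[2]-.02]]))
M=np.zeros((450,800,3),np.uint8)
for i,n in enumerate(c):
    u=proj(c[n],[[.517,-.22,.07]])[0].astype(int); u0=u-[40,45]; print(n,u0)
    k=crop(c[n]["color"],*u0,80,90,5); M[:,i*400:i*400+400]=k
cv2.imwrite("pics/hover.png",M[:,:,::-1])
E
```

```text
6.3667 [-0.7287  0.3006 -3.738 ] [ 0.0166  0.0129 -0.0394] [ -35.8142   31.5009   99.6351   -0.0228   49.0474 -115.1677]
pos [ 0.4916 -0.218   0.1265] offset [-0.0011 -0.0008 -0.0005] dr [ 0.0624 -0.1734  0.0685]
top [[295.178  280.9669]]
side [[368.1703 250.4591]]
top [256 228]
side [316 213]
```

View pics/hover.png

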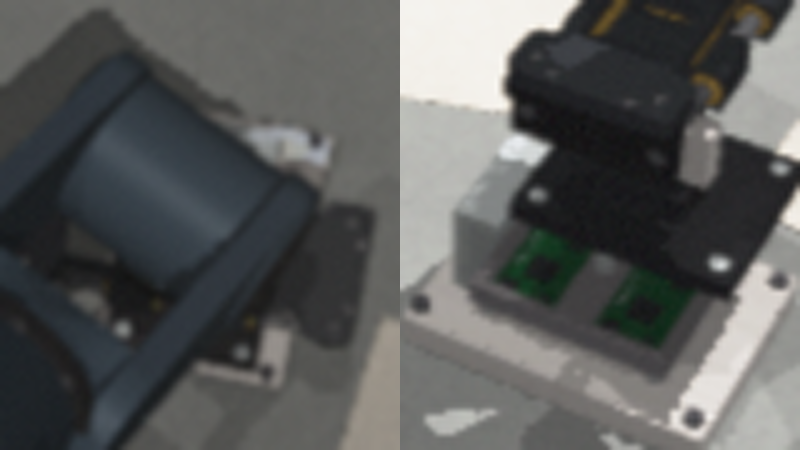

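The side view shows the held cover level above the fixture. Studs are visible at crop (538,195), (719,263) and (783,168). I measure stud centroids in the side camera before and after the grasp, against the pin.

```bash
python3 - <<'E'
from h import *
s=pickle.load(open("pics/side0.pkl","rb"));t=pickle.load(open("pics/top0.pkl","rb"));h=pickle.load(open("pics/hover.pkl","rb"))
def cen(c,uv,r=4):
    g=c["color"].astype(float).mean(2); u,v=np.round(uv).astype(int)
    w=g[v-r:v+r+1,u-r:u+r+1]; w=np.clip(w-np.percentile(w,60)-15,0,None); y,x=np.mgrid[v-r:v+r+1,u-r:u+r+1]
    return np.array([(w*x).sum(),(w*y).sum()])/w.sum()
st=cp([(145,347),(50,462),(204,571),(295,443)],230,375,4,0,300)
st=np.array([cen(s,u) for u in st]); Pw=np.array([unproj(s,u,.0105) for u in st])
print("studs0",st,"centre",Pw.mean(0)); d=Pw-Pw.mean(0)
print("spacing",[np.linalg.norm(Pw[i]-Pw[(i+1)%4]) for i in range(4)])
tt=np.array([cen(t,u,3) for u in cp([(117,78),(222,107),(177,245),(72,214)],145,225,5,0,0)])
print("top studs0 centre",np.mean([unproj(t,u,.0105) for u in tt],0)[:2])
pin=cen(s,cp([(578,436)],312,235,4,400,320)[0],3);print("pin side",pin,unproj(s,pin,.048))
pt=cen(t,cp([(541,176)],270,240,5,400,0)[0],2);print("pin top",pt,unproj(t,pt,.048))
# held
hs=np.array([cen(h["side"],u,3) for u in cp([(538,195),(719,263),(783,168)],316,213,5,400,0)])
a,b=.0465,.0365
for z in (.1085,.1095):
  for m in (0,):
    H=np.array([unproj(h["side"],u,z) for u in hs]); print(z,hs.tolist(),H[:,:2].tolist())
    print(" sp",np.linalg.norm(H[0]-H[1]),np.linalg.norm(H[1]-H[2]),"centre",(H[0]+H[2])[:2]/2, "diag",np.linalg.norm(H[0]-H[2]), "yaw01",np.degrees(np.arctan2(*(H[0]-H[1])[1::-1])),"yaw12",np.degrees(np.arctan2(*(H[1]-H[2])[1::-1])))
tc=[.4916,-.218]
E
```

```text
studs0 [[265.766  385.157 ]
 [241.5974 414.763 ]
 [280.4058 442.4543]
 [303.5922 409.917 ]] centre [0.5744 0.1636 0.0105]
spacing [np.float64(0.07143967479976641), np.float64(0.09151156283510971), np.float64(0.07163343039009301), np.float64(0.0914016346968565)]
top studs0 centre [0.5743 0.1684]
pin side [356.5657 263.5135] [ 0.5179 -0.2248  0.048 ]
pin top [298. 275.] [ 0.5159 -0.2238  0.048 ]
0.1085 [[342.6031746031746, 251.1806500377929], [379.47735328869646, 265.27294210319025], [393.24296428306224, 243.8208212668003]] [[0.5462079221383381, -0.19526949172332375], [0.4561559390439247, -0.178196313886406], [0.4411939831077887, -0.25571231478143197]]
 sp 0.09165616760855508 0.07894675750271536 centre [ 0.4937 -0.2255] diag 0.12116625871068949 yaw01 -10.735429172005498 yaw12 79.07525151508904
0.1095 [[342.6031746031746, 251.1806500377929], [379.47735328869646, 265.27294210319025], [393.24296428306224, 243.8208212668003]] [[0.5459490138197405, -0.19428348853197153], [0.4560235781905255, -0.17723430314145971], [0.44108264786130086, -0.25464137302698986]]
 sp 0.09152736582893733 0.07883581589205564 centre [ 0.4935 -0.2245] diag 0.12099598724769083 yaw01 -10.735429172005519 yaw12 79.07525151508908
```

```bash
cat > edge.py <<'E'
from h import *
from scipy.ndimage import map_coordinates
def box(X,Y,Z): return [(x,y,z) for x in(-X,X) for y in(-Y,Y) for z in(0,Z)]
def hullfit(cams,L,p,sgn,it=12):
    "ICP of a box's silhouette on image edges; sgn +1: body brighter than bench"
    p=np.array(p,float)
    def samp(c,p):
        h=cv2.convexHull(proj(c,W(p,L)).astype(np.float32))[:,0]; P,N=[],[]
        m=h.mean(0)
        for a,b in zip(h,np.roll(h,-1,0)):
            if np.linalg.norm(b-a)<12: continue
            n=np.array([b[1]-a[1],a[0]-b[0]])/np.linalg.norm(b-a); n=n if n@(a-m)>0 else -n
            for f in np.linspace(.15,.85,15): P.append(a+f*(b-a)); N.append(n)
        return np.array(P),np.array(N)
    for k in range(it):
        w=4 if k<5 else 2.5; T=[]
        for c in cams:
            g=c["color"].astype(float).mean(2); P,N=samp(c,p); o=np.arange(-w,w+.01,.25)
            q=P[:,None]+o[None,:,None]*N[:,None]
            v=map_coordinates(g,[q[...,1],q[...,0]],order=1); d=-sgn*np.gradient(cv2.GaussianBlur(v,(7,1),0),axis=1)
            d=np.clip(d,0,None); j=d.argmax(1); T.append((o[j],d.max(1)>2))
        def res(dp):
            out=[]
            for c,(e,ok) in zip(cams,T):
                P0,N0=samp(c,p); P1,_=samp(c,p+dp) 
                if P1.shape!=P0.shape: return np.full(sum(len(t[0]) for t in T),9.)
                out.append(np.where(ok,((P1-P0)*N0).sum(1)-e,0))
            return np.concatenate(out)
        r=least_squares(res,np.zeros(3),loss="soft_l1",f_scale=.3,x_scale=[.01,.01,.1],diff_step=1e-3); p=p+r.x
    return p,np.median(abs(res(np.zeros(3))))
E
python3 - <<'E'
from edge import *
t=pickle.load(open("pics/top0.pkl","rb"));s=pickle.load(open("pics/side0.pkl","rb"))
for nm,L,p,g in (("cover",box(.055,.045,.01),[.5726,.166,-.255],-1),("fix",box(.08,.06,.02),[.5172,-.2238,-.187],1)):
    for n,c in (("top",[t]),("side",[s])):
        q,e=hullfit(c,L,p,g); print(nm,n,q[:2],np.degrees(q[2]),"med resid px",e)
E
```

```text
cover top [0.5726 0.166 ] -14.610423775835992 med resid px 0.25
cover side [0.574  0.1652] -14.610423775835992 med resid px 0.25
fix top [ 0.5162 -0.2232] -10.897484355305288 med resid px 0.5
fix side [ 0.5172 -0.2238] -10.714310768946394 med resid px 0.0
```

```bash
python3 - <<'E'
s=open("edge.py").read()
s=s.replace("h=cv2.convexHull(proj(c,W(p,L)).astype(np.float32))[:,0]; P,N=[],[]","u=proj(c,W(p,L)); h=u[cv2.convexHull(u.astype(np.float32),returnPoints=False)[:,0]]; P,N=[],[]").replace(",diff_step=1e-3","")
open("edge.py","w").write(s)
from edge import *
t=pickle.load(open("pics/top0.pkl","rb"));s=pickle.load(open("pics/side0.pkl","rb"))
for nm,L,p,g in (("cover",box(.055,.045,.01),[.5726,.166,-.255],-1),("fix",box(.08,.06,.02),[.5172,-.2238,-.187],1)):
    for n,c in (("top",[t]),("side",[s])):
        q,e=hullfit(c,L,p,g); print(nm,n,q[:2],np.degrees(q[2]),"med resid px",e)
E
```

```text
cover top [0.5732 0.1667] -15.358188915207618 med resid px 0.25
cover side [0.574  0.1653] -15.213082908012447 med resid px 0.0
fix top [ 0.5162 -0.223 ] -11.042347367394033 med resid px 0.5
fix side [ 0.5239 -0.2237] -10.820110495445432 med resid px 0.0
```

```bash
python3 -c "
from h import *; from rig import bot
s=bot.read_state(); print(s['time_s']); off(s,[.4932,-.2189,.0785],-10.9)"
```

```text
6.3667
pos [ 0.4916 -0.218   0.1265] offset [-0.0019 -0.0007  0.048 ] dr [ 0.0621 -0.1735  0.2685]
```

{"fn": "servo_tool", "kwargs": {
  "targets": [
    {"offset":[-0.001,0,0.005],"dr":[0,-0.1,0.1]},
    {"offset":[-0.002,-0.001,0.013],"dr":[0,-0.2,0.2]},
    {"offset":[-0.002,-0.001,0.022],"dr":[0,-0.2,0.2]},
    {"offset":[-0.002,-0.001,0.03],"dr":[0,-0.2,0.3]},
    {"offset":[-0.002,-0.001,0.037],"dr":[0,-0.2,0.3]},
    {"offset":[-0.002,-0.001,0.042],"dr":[0,-0.2,0.3]},
    {"offset":[-0.002,-0.001,0.046],"dr":[0,-0.2,0.3]},
    {"offset":[-0.002,-0.001,0.048],"dr":[0,-0.2,0.3]},
    {"offset":[-0.002,-0.001,0.048],"dr":[0,-0.2,0.3]},
    {"offset":[-0.002,-0.001,0.048],"dr":[0,-0.2,0.3]}
  ]
}}

```text
time_s: 7.2
position: [0.4939, -0.2207, 0.0789]
tcp_rot: [[-0.982, 0.19, 0.002], [0.19, 0.982, -0.0], [-0.002, -0.0, -1.0]]
force: [0.9, 0.1, -4.0]
opening: 0.159
grasp_force: 30.0
```

```bash
python3 -c "
from h import *; from rig import bot
s=bot.read_state(); print(s['time_s'],s['force'],s['moment']); off(s,[.4932,-.2189,.0755],-10.9)"
```

```text
7.2 [ 0.8745  0.0842 -3.9943] [0.0141 0.0168 0.0098]
pos [ 0.4939 -0.2207  0.0789] offset [0.001  0.0017 0.0034] dr [-0.0045  0.1205 -0.076 ]
```

{"fn": "servo_tool", "kwargs": {
  "targets": [
    {"offset":[0.001,0.001,0.001],"dr":[0,0.1,0]},
    {"offset":[0.001,0.001,0.002],"dr":[0,0.1,0]},
    {"offset":[0.001,0.001,0.003],"dr":[0,0.1,0]},
    {"offset":[0.001,0.001,0.0035],"dr":[0,0.1,0]},
    {"offset":[0.001,0.001,0.0035],"dr":[0,0.1,0]},
    {"offset":[0.001,0.001,0.0035],"dr":[0,0.1,0]}
  ]
}}

```text
time_s: 7.7
position: [0.493, -0.2194, 0.0755]
tcp_rot: [[-0.982, 0.19, 0.0], [0.19, 0.982, -0.0], [-0.0, -0.0, -1.0]]
force: [0.2, 0.3, -1.5]
opening: 0.158
grasp_force: 30.0
```

```bash
python3 - <<'E'
from h import *; from rig import bot,viewer
s=bot.read_state(); print(s['time_s'],s['force'],s['moment']); off(s,[.4932,-.2189,.0755],-10.9)
c={n:viewer.capture(n) for n in("top","side")}; pickle.dump(c,open("pics/low.pkl","wb"))
s=bot.read_state(); print(s['time_s'],s['force'],s['moment']); off(s,[.4932,-.2189,.0755],-10.9)
k=crop(c["side"]["color"],310,210,100,75,8); cv2.imwrite("pics/low.png",k[:,:,::-1])
E
```

```text
7.7 [ 0.1667  0.3212 -1.4901] [ 0.0629  0.0367 -0.0046]
pos [ 0.493  -0.2194  0.0755] offset [-0.      0.0006 -0.    ] dr [-0.0023  0.0196 -0.0713]
7.8 [ 0.1943  0.8199 -1.709 ] [0.0888 0.0045 0.0109]
pos [ 0.493  -0.2194  0.0755] offset [-0.0001  0.0005 -0.    ] dr [-0.      0.0153 -0.0712]
```

View pics/low.png

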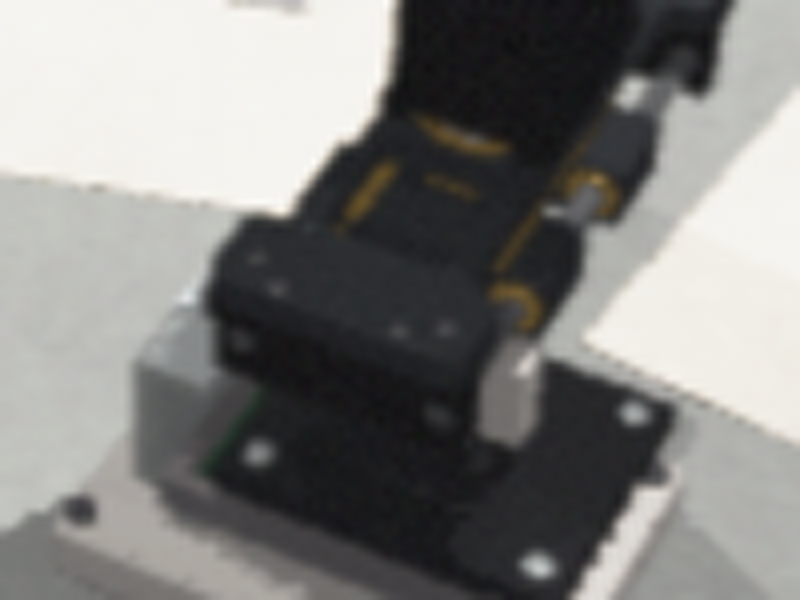

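The cover is square to the fixture and short of the lip, with studs at crop (260,453) and (540,565). The pin has begun to carry its weight, so I slide it under the lip.

{"fn": "servo_tool", "kwargs": {
  "targets": [
    {"offset":[-0.001,0.0005,0.0005],"dr":[0,0,0]},
    {"offset":[-0.003,0.0005,0.001],"dr":[0,0,0]},
    {"offset":[-0.005,0.0005,0.001],"dr":[0,0,0]},
    {"offset":[-0.007,0.0005,0.001],"dr":[0,0,0]},
    {"offset":[-0.009,0.0005,0.001],"dr":[0,0,0]},
    {"offset":[-0.011,0.0005,0.001],"dr":[0,0,0]},
    {"offset":[-0.013,0.0005,0.001],"dr":[0,0,0]},
    {"offset":[-0.015,0.0005,0.001],"dr":[0,0,0]},
    {"offset":[-0.016,0.0005,0.001],"dr":[0,0,0]},
    {"offset":[-0.016,0.0005,0.001],"dr":[0,0,0]}
  ]
}}

```text
time_s: 8.63
position: [0.5049, -0.2203, 0.0754]
tcp_rot: [[-0.982, 0.189, -0.008], [0.189, 0.982, 0.004], [0.009, 0.002, -1.0]]
force: [-8.4, 0.8, 11.2]
opening: 0.155
grasp_force: 30.0
```

```bash
python3 - <<'E'
from h import *; from rig import bot
s=bot.read_state(); print(s['time_s'],s['force'],s['moment'],s['grasp_force']); off(s,[.5148,-.223,.0755],-10.9)
E
```

```text
8.6333 [-8.4458  0.7806 11.2464] [0.3017 1.7465 0.0388] 29.98295748140663
pos [ 0.5049 -0.2203  0.0754] offset [-0.0102 -0.0008 -0.0002] dr [ 0.1101 -0.4959  0.0072]
```

{"fn": "servo_tool", "kwargs": {
  "targets": [
    {"offset":[0,0,-0.0004],"dr":[0,0,0]},
    {"offset":[0,0,-0.0008],"dr":[0,0,0]},
    {"offset":[0,0,-0.0008],"dr":[0,0,0]},
    {"offset":[-0.001,0,-0.0008],"dr":[0,0,0]},
    {"offset":[-0.002,0,-0.0008],"dr":[0,0,0]},
    {"offset":[-0.002,0,-0.0008],"dr":[0,0,0]}
  ]
}}

```text
time_s: 9.13
position: [0.5103, -0.2221, 0.0752]
tcp_rot: [[-0.982, 0.19, -0.001], [0.19, 0.982, 0.001], [0.001, 0.0, -1.0]]
force: [-4.4, 0.0, 4.3]
opening: 0.158
grasp_force: 30.0
```

```bash
python3 - <<'E'
from h import *; from rig import bot
s=bot.read_state(); print(s['time_s'],s['force'],s['moment'],s['grasp_force']); off(s,[.5148,-.223,.0755],-10.9)
E
```

```text
9.1333 [-4.3882  0.0077  4.3018] [ 0.158   0.812  -0.0127] 29.983583064749837
pos [ 0.5103 -0.2221  0.0752] offset [-0.0046  0.     -0.0003] dr [ 0.0206 -0.0773 -0.0612]
```

{"fn": "servo_tool", "kwargs": {
  "targets": [
    {"offset":[-0.001,0,0],"dr":[0,0,0]},
    {"offset":[-0.002,0,0],"dr":[0,0,0]},
    {"offset":[-0.003,0,0],"dr":[0,0,0]},
    {"offset":[-0.0035,0,0],"dr":[0,0,0]},
    {"offset":[-0.004,0,0],"dr":[0,0,0]},
    {"offset":[-0.004,0,0],"dr":[0,0,0]}
  ]
}}

```text
time_s: 9.63
position: [0.5153, -0.2233, 0.0749]
tcp_rot: [[-0.982, 0.19, 0.001], [0.19, 0.982, -0.0], [-0.001, -0.0, -1.0]]
force: [0.4, 0.9, -2.9]
opening: 0.162
grasp_force: 30.0
```

```bash
python3 - <<'E'
from h import *; from rig import bot
s=bot.read_state(); print(s['time_s'],s['force'],s['moment'],s['grasp_force']); off(s,[.5148,-.223,.0755],-10.9)
E
```

```text
9.6333 [ 0.4464  0.9461 -2.8974] [ 0.0389 -0.0241  0.05  ] 29.983956338837743
pos [ 0.5153 -0.2233  0.0749] offset [ 0.0005  0.0002 -0.0006] dr [-0.0068  0.0584 -0.0762]
```

The vertical load and the drag both vanished, so the hole is over the pin. Lowering gently.

{"fn": "servo_tool", "kwargs": {
  "targets": [
    {"offset":[0,0,0.0005],"dr":[0,0,0]},
    {"offset":[0,0,0.001],"dr":[0,0,0]},
    {"offset":[0,0,0.0015],"dr":[0,0,0]},
    {"offset":[0,0,0.002],"dr":[0,0,0]},
    {"offset":[0,0,0.0025],"dr":[0,0,0]},
    {"offset":[0,0,0.0025],"dr":[0,0,0]}
  ]
}}

```text
time_s: 10.13
position: [0.5146, -0.223, 0.0726]
tcp_rot: [[-0.982, 0.19, -0.0], [0.19, 0.982, 0.0], [0.0, 0.0, -1.0]]
force: [0.1, 0.5, -3.4]
opening: 0.158
grasp_force: 30.0
```

```bash
python3 - <<'E'
from h import *; from rig import bot
s=bot.read_state(); print(s['time_s'],s['force'],s['moment'],s['grasp_force']); off(s,[.5148,-.223,.0675],-10.9)
E
```

```text
10.1333 [ 0.063   0.5109 -3.355 ] [-0.0224  0.0485  0.0003] 29.983787359669805
pos [ 0.5146 -0.223   0.0726] offset [-0.0002  0.0001  0.0051] dr [ 0.0083 -0.0026 -0.0776]
```

{"fn": "servo_tool", "kwargs": {
  "targets": [
    {"offset":[0,0,0.0008],"dr":[0,0,0]},
    {"offset":[0,0,0.0016],"dr":[0,0,0]},
    {"offset":[0,0,0.0024],"dr":[0,0,0]},
    {"offset":[0,0,0.0032],"dr":[0,0,0]},
    {"offset":[0,0,0.004],"dr":[0,0,0]},
    {"offset":[0,0,0.0048],"dr":[0,0,0]},
    {"offset":[0,0,0.0054],"dr":[0,0,0]},
    {"offset":[0,0,0.0054],"dr":[0,0,0]}
  ]
}}

```text
time_s: 10.8
position: [0.5147, -0.2231, 0.0675]
tcp_rot: [[-0.982, 0.19, 0.0], [0.19, 0.982, -0.0], [-0.0, -0.0, -1.0]]
force: [-0.5, 0.3, -0.8]
opening: 0.161
grasp_force: 30.0
```

```bash
python3 - <<'E'
from h import *; from rig import bot
s=bot.read_state(); print(s['time_s'],s['force'],s['moment'],s['grasp_force']); off(s,[.5148,-.223,.0615],-10.9)
E
```

```text
10.8 [-0.5315  0.2667 -0.7939] [ 0.092   0.0885 -0.0137] 29.984660013578832
pos [ 0.5147 -0.2231  0.0675] offset [-0.0001  0.0001  0.006 ] dr [-0.0009  0.0133 -0.0721]
```

Touching the raised carrier at the expected height. Now I press it down.

{"fn": "servo_tool", "kwargs": {
  "targets": [
    {"offset":[0,0,0.001],"dr":[0,0,0]},
    {"offset":[0,0,0.002],"dr":[0,0,0]},
    {"offset":[0,0,0.003],"dr":[0,0,0]},
    {"offset":[0,0,0.004],"dr":[0,0,0]},
    {"offset":[0,0,0.005],"dr":[0,0,0]},
    {"offset":[0,0,0.006],"dr":[0,0,0]},
    {"offset":[0,0,0.0065],"dr":[0,0,0]},
    {"offset":[0,0,0.0065],"dr":[0,0,0]}
  ]
}}

```text
time_s: 11.47
position: [0.5147, -0.2231, 0.0619]
tcp_rot: [[-0.982, 0.19, 0.001], [0.19, 0.982, -0.0], [-0.001, -0.0, -1.0]]
force: [-2.9, 1.1, 9.6]
opening: 0.158
grasp_force: 30.0
```

```bash
python3 - <<'E'
from h import *; from rig import bot
s=bot.read_state(); print(s['time_s'],s['force'],s['moment'],s['grasp_force']); off(s,[.5148,-.223,.0615],-10.9)
E
```

```text
11.4667 [-2.9235  1.0677  9.6466] [ 0.2633  0.4164 -0.0051] 29.98494270723313
pos [ 0.5147 -0.2231  0.0619] offset [-0.      0.0001  0.0004] dr [-0.0133  0.0338 -0.0658]
```

{"fn": "servo_tool", "kwargs": {
  "targets": [
    {"offset":[0,0,0.0005],"dr":[0,0,0]},
    {"offset":[0,0,0.001],"dr":[0,0,0]},
    {"offset":[0,0,0.001],"dr":[0,0,0]},
    {"offset":[0,0,0.001],"dr":[0,0,0]}
  ]
}}

```text
time_s: 11.8
position: [0.5147, -0.2231, 0.0615]
tcp_rot: [[-0.982, 0.19, 0.001], [0.19, 0.982, -0.001], [-0.001, -0.0, -1.0]]
force: [-4.0, 1.3, 12.1]
opening: 0.16
grasp_force: 30.0
```

```bash
python3 - <<'E'
from h import *; from rig import bot,viewer
s=bot.read_state(); print(s['time_s'],s['force'],s['moment'],s['grasp_force']); off(s,[.5148,-.223,.0615],-10.9)
c=viewer.capture("side"); k=crop(c["color"],310,210,100,75,8); cv2.imwrite("pics/press.png",k[:,:,::-1])
E
```

```text
11.8 [-4.0121  1.3285 12.0893] [0.3574 0.6097 0.0361] 29.98530776705593
pos [ 0.5147 -0.2231  0.0615] offset [-0.      0.0002 -0.    ] dr [-0.0224  0.0468 -0.0627]
```

View pics/press.png

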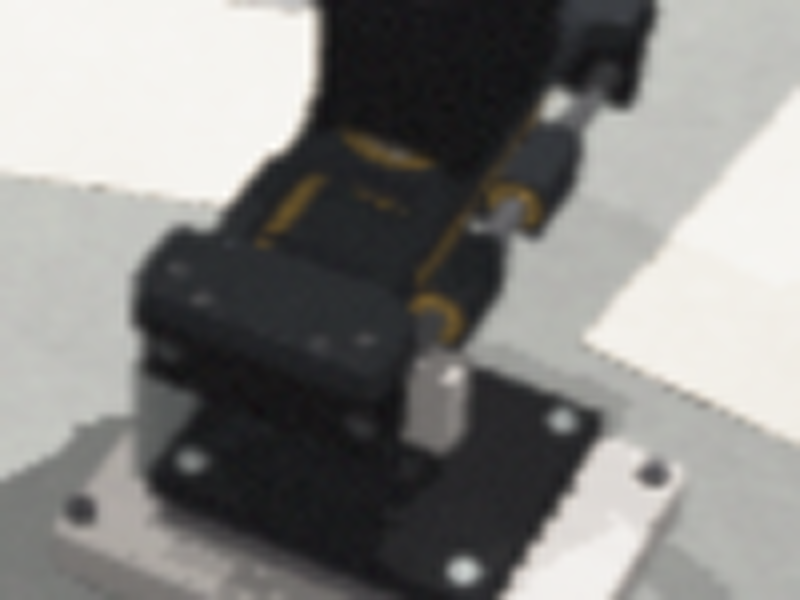

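The picture shows the cover seated under the lip and low on the base (studs at crop (190,460), (465,570), (562,420)), still gripped. One firmer push will confirm the hard stop.

{"fn": "servo_tool", "kwargs": {
  "targets": [
    {"offset":[0,0,0.0004],"dr":[0,0,0]},
    {"offset":[0,0,0.0008],"dr":[0,0,0]},
    {"offset":[0,0,0.001],"dr":[0,0,0]},
    {"offset":[0,0,0.001],"dr":[0,0,0]},
    {"offset":[0,0,0.001],"dr":[0,0,0]},
    {"offset":[0,0,0.001],"dr":[0,0,0]}
  ]
}}

```text
time_s: 12.35
position: [0.5148, -0.2231, 0.0614]
tcp_rot: [[-0.982, 0.19, 0.001], [0.19, 0.982, -0.001], [-0.001, -0.001, -1.0]]
force: [-4.7, 1.5, 18.5]
opening: 0.159
grasp_force: 30.0
```

```bash
python3 - <<'E'
from h import *; from rig import bot
s=bot.read_state(); print(s['time_s'],s['force'],s['moment'],s['grasp_force'],s['qvel']); off(s,[.5148,-.223,.0615],-10.9)
E
```

```text
12.35 [-4.679   1.526  18.4746] [0.4941 0.8582 0.0362] 29.985924339853227 [-0.042  -0.0506 -0.1388 -0.0648  0.0343  0.0891]
pos [ 0.5148 -0.2231  0.0614] offset [-0.      0.0001 -0.0001] dr [-0.0328  0.0645 -0.0597]
```

The hard stop is confirmed: 6 N more force moved it only 0.1 mm, at the expected height. Handing in.

```bash
python3 -c "
from rig import ticket; print(ticket.hand_in())"
```

```text
the job is handed in; nothing more can be done
None
```

The black cover is on the fixture, under the lip and over the pin, pressed onto the carrier's stop with about 18 N at the wrist and still gripped; I handed the job in at about 12 s, but the hand-in returned no verdict.

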